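Hang the sample pail on the spring-gate hook

ROBOT

A 6-joint arm with a two-finger parallel gripper is mounted at the origin on a cart in front of the work surface, level with it; the furniture and walls round the work are solid. World frame = base frame: x ahead of the robot, y to its left, z up, the work surface at z = 0. Lengths are in m, angles in rad, forces in N, time in s.
With the tool pointing down it reaches from about 0.375 to 0.975 m from the base axis. Payload 3.8 kg.
Tool frame: the origin (TCP) lies at the very end of the fingers, on their centre line; the grasp point (between the pads) lies 19 mm behind it; z points along the fingers, y is the line along which they close (so a half turn about z gives the same grasp; the last joint's range is limited). The gripper opens to 88 mm and grips with 3 to 60 N. Pads are 18 mm wide; open, the fingers measure 123 mm over their backs; the gripper's body (75 mm by 187 mm) begins 45 mm behind the grasp point.
Start: joints at [-1.211, 0.264, 1.604, -0, 1.274, -0.037], TCP at [0.261, -0.623, 0.239] pointing down, gripper open.
Joint ranges: [-2.63, 2.63], [-0.94, 2.18], [0.31, 2.57], [-1.31, 4.45], [0, 2.66], [-2.55, 2.55]. Speed limits (rad/s): [2.57, 2.57, 3.14, 3.14, 3.14, 3.14].

INTERFACE

Orientations are given as a 3x3 rotation matrix whose columns are the frame's x, y, z axes.
In Python, from station import telemetry, viewer, ticket gives the robot as it stands. The module is installed in compiled form; this text tells all that it offers.
- The arm moves only by the tool move_arm, never from a script. Its argument "commands" is a list of rows, each an object with "jaw": the opening in per cent of the stroke, from 0 (shut) to 100 (fully open); "linear": the shift along the tool's x, y, z in cm, a list of three; "angular": the turn, a rotation vector about the tool's x, y, z in rad, a list of three. In form: [{"jaw": jaw, "linear": [tx, ty, tz], "angular": [ax, ay, az]}, ...]. A call has 1 to 20 rows; each row shifts and turns the commanded pose from where the row before left it, along the tool's axes as they then stand; what a row does not reach is not made up. A row lasts 1/10 s, in which the tool goes at most 50 mm and 8.59 degrees, less where a joint would pass 70% of its speed; a pose out of reach is approached as far as the arm can. A call is refused whole if a number of a shift passes 5 or a number of a turn 0.15, either way. A call with a gripper value outside its range is refused whole. The fingers move at their own pace and stop on an object; "grip_force" is the grip in N (left out, the last holds). Time passes only in rows, so rows that do not move let the fingers close. It gives the time, the measured TCP pose, the force, the opening and the grip force at its end, in the units of the state.
- telemetry.state(): the state, without advancing time (a new reading comes with each control period).
- viewer.read_camera(name): name is "scene" or "top" or "wrist"; returns the picture (480x640x3 uint8, blue, green, red); there is no depth.
- viewer.get_calibration(name): a dict with "mtx" (3x3 intrinsics, pixels), "extrinsics" (4x4, takes a point from camera to world coordinates). Camera axes: x right, y up, looking along -z (the intrinsics and any distortion apply to the point x, -y, -z); pixel columns grow to the right and rows downward; lengths in m; the calibration is good to about 2 mm. A picture is of the moment at which its call begins: read the wrist's pose just before it. get_calibration takes no time and is no camera call; for the wrist camera it gives the pose at the moment of the call.
- ticket.job_done(): hands the job in; it is judged then, once.
Trained networks look in the newest picture that a camera, given by its name, has taken for a name from the list of things; names that differ only in an ending like _2 or _b are one class to them, and where a whole thing is asked for, a point or a joint stands for the part that bears it (a point fixed in the world has none). Each returns a list of dicts, best first, with "conf" (0 to 1); they miss things now and then, are a little off and sometimes report something else, mostly with a low value. They report only what shows in the picture. A call takes as long as a camera call. They do not tell look-alikes from the thing itself.
- viewer.find_in(camera, thing): "uv" ([column, row] in pixels, amid what is visible of it).
- viewer.silhouettes(camera, thing): "mask" (480x640 bool, what is visible of it) and "uv" ([column, row] in pixels, amid what is visible of it).
- viewer.place_of(camera, thing): "uv" ([column, row] in pixels: a listed point, or the origin of a listed thing).
The state is a dict: "t": time; "qpos": joint angles; "joint_vel": joint speeds; "tau": joint torques, N m; "tool_pos": TCP position; "ee_rot": TCP orientation; "force": force on the tool from outside, world axes, zero at the start; "torque": the same for the moment, N m; "gripper_width": opening from 0.0 (shut) to 1.0 (fully open); "finger_force": force on a finger pad.
Only numpy, scipy, OpenCV 4.12 (cv2) and the standard library are available. Lean on these libraries where they do the work, as an engineer would, in place of code of your own. Each camera call takes 0.05 s, during which the arm holds its last target. There are 200 camera calls.

TASK

Swing the pail's folded wire handle up so that it stands upright while the pail stays standing on the worktop. Then lift the pail by the handle and hook the handle over the twin hook of the drain stand, pressing it gently past both spring gates until it is fully seated and the gates have closed over it; leave the pail hanging there, level and at rest. Keep the pail about level throughout, never force the stand, and leave the other things where they are.

Things in the scene. Friction and masses are not known exactly. Their poses are not given: they have to be found in the camera images.
- pail_base (a point): Centre of the underside of the round lidded steel pail (0.26 to 0.36 kg; 88 mm across the foot, 100 mm across the lid, flat lid top at 70 mm). z up. Lugs at y = +-50 mm carry the wire handle (bail), whose pivot axis runs along y, 78 mm above the underside. The folded bail points to the pail's -x, which at the start faces roughly toward the robot.
- bail (a joint): Angle of the bail: 0 = folded, level, sticking out to the pail's -x; 1.57 = upright over the lid; stops at 0 and 3.14. Friction hinge (0.022 N m, about 0.5 N at the bar): it stays at any angle where it is left. Too much push slides or tips the pail. It starts between 0.1 and 0.4.
- bail_grip (a point): Middle of the bail's crossbar, on its axis, 76 mm from the pivot axis. The bar is 8 mm thick, runs along the pail's y (straight for 90 mm; side wires at y = +-55 mm) and has a black grip sleeve, 10 mm thick, 34 mm long, in the middle. Folded, the gap between bar and lid edge is 22 mm. The point turns with the bail; its y lies along the bar.
- hook_seat (a point): Lowest possible seat of the middle of the hung bar, 192 mm up, fixed to the stand. The hook head is clamped (immovable) so that the true seat is 0 to 16 mm higher, unmeasured: find it by feel. x level, from the hook's open front to its post; y along the hung bar; z up. Two rigid troughs 16 mm wide (front lip face at x = -5 mm), open to the top; flared lips end 30 mm above the true seat.
- gate_left (a joint): Spring gate of the prong at y = +28 mm: a 15 mm finger hinged at the trough's back, 16 mm above the seat, reaching to the lip. 0 = closed; a bar pressed down folds it to about 0.9 rad, and it snaps back to 0 over the bar about 3 mm above its true seat. The pail's weight alone does not open the gates; both together take 5 to 9 N, weight included.
- stand: Fixed drain stand; origin on the worktop under the seat, axes as hook_seat (x roughly away from the robot). Hook head: two prongs 8 mm wide at y = +-28 mm (48 mm free between), arms 8 mm high, underside 12 mm below the true seat, from the yoke and post 92 to 105 mm behind. Bar enters from the front above the lips, the prongs between bar and lid, then goes down.
- gate_right (a joint): The same gate in the prong at y = -28 mm.
- timer: Bystander: white timer, 62x65x18 mm, near the front edge. Origin at the centre of its underside.
- amber_jar: Bystander: small brown jar, 52 mm across, 89 mm high. Origin at the centre of its underside.
- salt_jar: Bystander: white jar with a red cap, 64 mm across, 119 mm high. Origin at the centre of its underside.
- beaker: Bystander: glass beaker, 60 mm across, 74 mm high, at the back. Origin at the centre of its underside.
- tape: Bystander: roll of tape lying flat, 104 mm across, 25 mm high. Origin at the centre of its underside.
- petri: Bystander: stack of petri dishes, 92 mm across, 57 mm high. Origin at the centre of its underside.
- pail: The pail itself (the same origin and axes as pail_base).
Mind the look-alikes: they are no part of the job. What is shaped like the pail but orange is not meant.

How it is judged:
On the way, in this order (a step that is already met when the one before it is completed fails the run):
1. the handle stands upright (within about 17 degrees) while the pail stands on the worktop (value of joint bail between 1.27 and 1.87 rad and height (world z) of pail_base below 0.01 m and angle between pail_base's own z axis and vertical below 0.1 rad), for 0.3 s.
2. the handle's bar lies in the twin hook's seat with both gates closed over it (distance between bail_grip and hook_seat below 0.0185 m and value of joint each of gate_left, gate_right below 0.2 rad), for 0.2 s.
At the end, for the whole second after the job is handed in: the middle of the bail's bar is within 18.5 mm of the listed seat point (the true seat is 0 to 16 mm above that; on top of the shut gates it is at least 22 mm away), both gates are closed (under 0.2 rad), and the pail hangs free of the gripper, clear of the worktop, level within 0.3 rad and at rest (all of step 2 and height (world z) of pail_base above 0.03 m and angle between pail_base's own z axis and vertical below 0.3 rad and linear speed of pail below 0.05 m/s and contact force between the fingers and pail below 0.1 N); the robot touches nothing.
It fails at once if more than 25 N between the pail with its handle and the stand (contact force between pail and stand above 25 N or contact force between pail and head above 25 N).
It fails at once if more than 25 N between the robot and the stand (contact force between any of the arm, the fingers and stand above 25 N or contact force between any of the arm, the fingers and head above 25 N).
It fails at once if the pail tips by more than 0.5 rad (angle between pail_base's own z axis and vertical above 0.5 rad).
It fails at once if one of the other things is moved by more than 30 mm (distance of any of timer, amber_jar, salt_jar, beaker, tape, petri from where it was at the start of the episode above 0.03 m).
It also fails if it takes over 72 s, if anything falls off the work surface, if the arm or the gripper's body presses on something with over 40 N, if the wrist force passes 120 N, or if a joint passes its speed limit or range.

## Working session

There is one attempt and no reset: what is moved stays moved. The work goes in short steps, Python scripts to look and compute and a tool call to move; the robot and the scene stay as the last step left them, time stands still between calls to the robot, and variables do not carry over. Pictures are saved under pics/ and viewed, at most 10 in all, crops included, and the job is handed in when it is done.

Besides the shell and the picture viewer there is one more tool, called after "Request:" as name(argument=value, ...), one argument or row to a line, values as JSON. move_arm: Moves the arm, as the interface text tells. Its arguments: {"type":"object","properties":{"commands":{"type":"array"},"grip_force":{"type":"number"}},"required":["commands"]}

```bash
mkdir -p pics
python3 - <<'E'
from station import telemetry, viewer
import cv2, numpy as np
s=telemetry.state(); print(s['t'],s['tool_pos'],s['ee_rot'],s['force'],s['gripper_width'])
ims=[]
for c in ['scene','top']:
    im=viewer.read_camera(c); cv2.imwrite(f'pics/{c}0.png',im)
    k=viewer.get_calibration(c); print(c,np.round(k['mtx'],1).tolist(),np.round(k['extrinsics'],3).tolist(),[x for x in k])
    for t in ['pail_base','bail_grip','hook_seat','stand','gate_left','gate_right','timer','amber_jar','salt_jar','beaker','tape','petri']:
        print(t,[(np.round(d['uv']).tolist(),round(d['conf'],2)) for d in viewer.place_of(c,t)][:3])
E
```

```text
0.0 [ 0.26057084 -0.62190855  0.23736446] [[ 9.22315812e-01  3.86436119e-01 -8.17834948e-04]
 [ 3.86436980e-01 -9.22313394e-01  2.11301196e-03]
 [ 6.22440146e-05 -2.26490601e-03 -9.99997433e-01]] [ 0.32021504 -0.63596449 -0.01218098] 0.9955374011092485
scene [[619.3, 0.0, 316.5], [0.0, 619.3, 235.2], [0.0, 0.0, 1.0]] [[-0.683, 0.433, -0.589, -0.354], [-0.73, -0.385, 0.564, 0.834], [0.018, 0.815, 0.579, 1.051], [0.0, 0.0, 0.0, 1.0]] ['mtx', 'extrinsics']
pail_base [([295.0, 337.0], 0.97), ([270.0, 282.0], 0.69), ([370.0, 304.0], 0.18)]
bail_grip [([287.0, 264.0], 0.6)]
hook_seat []
stand [([345.0, 244.0], 0.69), ([216.0, 378.0], 0.38)]Traceback (most recent call last):
  File "<stdin>", line 9, in <module>
ValueError: it knows: amber_jar, bail_grip, beaker, hook_seat, pail, pail_base, petri, salt_jar, stand, tape, timer
```

```bash
cat > h.py <<'E'
from station import telemetry, viewer
import cv2, numpy as np
def ray(c,uv,k=None):
    k=k or viewer.get_calibration(c); E=np.array(k['extrinsics']); K=np.array(k['mtx'])
    d=np.linalg.inv(K)@[uv[0],uv[1],1]; return E[:3,3], E[:3,:3]@(d*[1,-1,-1])
def atz(c,uv,z,k=None):
    o,d=ray(c,uv,k); return o+d*(z-o[2])/d[2]
def proj(c,p,k=None):
    k=k or viewer.get_calibration(c); E=np.array(k['extrinsics']); q=np.linalg.inv(E)@np.append(p,1); q=np.array(k['mtx'])@(q[:3]*[1,-1,-1]); return q[:2]/q[2]
E
python3 - <<'E'
from h import *
Z=dict(bail_grip=.1,hook_seat=.192)
cv2.imwrite('pics/top0.png',viewer.read_camera('top'))
for c in ['scene','top']:
    for t in ['pail_base','bail_grip','hook_seat','stand','timer','amber_jar','salt_jar','beaker','tape','petri']:
        print(c,t,[(np.round(d['uv']).tolist(),round(d['conf'],2),np.round(atz(c,d['uv'],Z.get(t,0)),3).tolist()) for d in viewer.place_of(c,t)][:3])
a=cv2.imread('pics/scene0.png');b=cv2.imread('pics/top0.png')
E
```

```text
scene pail_base [([295.0, 337.0], 0.97, [0.443, 0.132, 0.0]), ([270.0, 282.0], 0.69, [0.639, 0.049, 0.0]), ([370.0, 304.0], 0.18, [0.405, -0.086, 0.0])]
scene bail_grip [([287.0, 264.0], 0.6, [0.571, 0.047, 0.1])]
scene hook_seat []
scene stand [([345.0, 244.0], 0.69, [0.628, -0.223, 0.0]), ([216.0, 378.0], 0.38, [0.465, 0.347, 0.0])]
scene timer [([370.0, 305.0], 0.87, [0.402, -0.082, 0.0])]
scene amber_jar [([163.0, 331.0], 0.97, [0.671, 0.354, 0.0])]
scene salt_jar [([415.0, 219.0], 0.85, [0.577, -0.475, 0.0])]
scene beaker [([184.0, 300.0], 0.7, [0.729, 0.256, 0.0])]
scene tape [([215.0, 383.0], 0.73, [0.454, 0.356, 0.0])]
scene petri []
top pail_base [([273.0, 288.0], 0.86, [0.443, 0.125, 0.0]), ([306.0, 223.0], 0.57, [0.642, 0.032, 0.0]), ([232.0, 197.0], 0.43, [0.721, 0.263, 0.0])]
top bail_grip [([299.0, 239.0], 0.81, [0.572, 0.046, 0.1]), ([247.0, 304.0], 0.8, [0.388, 0.18, 0.1])]
top hook_seat [([403.0, 213.0], 0.78, [0.625, -0.229, 0.192])]
top stand [([232.0, 197.0], 0.39, [0.722, 0.261, 0.0])]
top timer [([349.0, 300.0], 0.73, [0.413, -0.099, 0.0])]
top amber_jar [([201.0, 212.0], 0.89, [0.674, 0.355, 0.0]), ([480.0, 246.0], 0.52, [0.579, -0.493, 0.0])]
top salt_jar [([481.0, 244.0], 0.91, [0.585, -0.497, 0.0])]
top beaker [([232.0, 195.0], 0.64, [0.728, 0.262, 0.0]), ([198.0, 284.0], 0.16, [0.452, 0.347, 0.0])]
top tape [([196.0, 283.0], 0.68, [0.454, 0.353, 0.0])]
top petri [([458.0, 303.0], 0.93, [0.409, -0.418, 0.0]), ([199.0, 283.0], 0.71, [0.456, 0.344, 0.0]), ([231.0, 197.0], 0.23, [0.721, 0.266, 0.0])]
```

View pics/scene0.png

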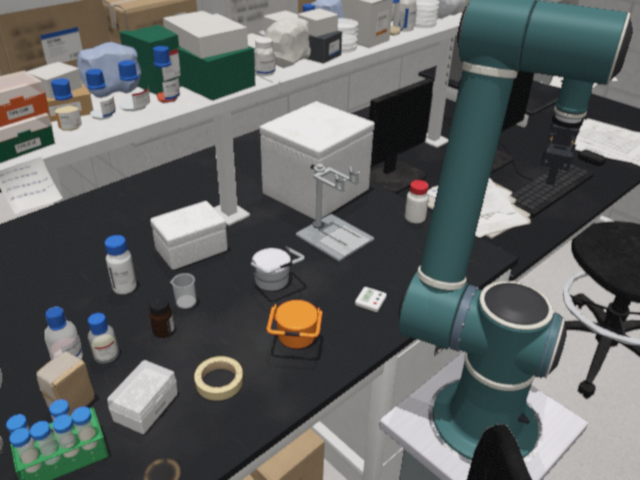

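View pics/top0.png

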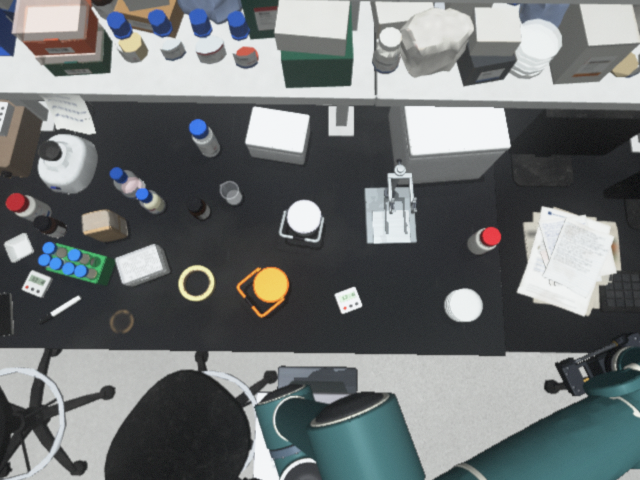

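The steel pail is at about (0.64, 0.04) with its bail toward the robot (top view 300,240). The hook is at (0.625, -0.23), seen in the top view at (403,213), and the orange pail at (0.44, 0.13) is the decoy. I'll move to a close view of the stand first.

```bash
cat >> h.py <<'E'
from scipy.spatial.transform import Rotation as Ro
def Rt(yaw,pitch=0):
    # yaw: direction of tool y in world about z; pitch: tool z tilts forward along that direction
    R=np.array([[0,1,0],[1,0,0],[0,0,-1.]])
    return Ro.from_euler('z',yaw).as_matrix()@Ro.from_euler('y',-pitch).as_matrix()@R
def delta(p,R):
    s=telemetry.state(); C=np.array(s['ee_rot'])
    print('t',round(s['t'],2),'tcp',np.round(s['tool_pos'],4),'F',np.round(s['force'],2),'w',round(s['gripper_width'],3))
    print('lin cm (current tool axes)',np.round(100*C.T@(np.array(p)-s['tool_pos']),2),'rotvec tool',np.round(Ro.from_matrix(C.T@R).as_rotvec(),3))
E
python3 - <<'E'
from h import *
s=telemetry.state();k=viewer.get_calibration('wrist');E=np.array(k['extrinsics']);C=np.array(s['ee_rot'])
print(np.round(C.T@(E[:3,3]-s['tool_pos']),3),np.round(C.T@E[:3,:3],3).tolist(),np.round(k['mtx'],0).tolist())
print(Rt(0,.5))
delta([.47,-.2,.37],Rt(0))
E
```

```text
[ 0.072  0.002 -0.145] [[-0.0, 0.961, 0.277], [1.0, 0.0, 0.0], [0.0, 0.277, -0.961]] [[367.0, 0.0, 326.0], [0.0, 367.0, 238.0], [0.0, 0.0, 1.0]]
[[ 0.          0.87758256  0.47942554]
 [ 1.          0.          0.        ]
 [ 0.          0.47942554 -0.87758256]]
t 1.3 tcp [ 0.2609 -0.6225  0.2387] F [-0.89 -0.14 -0.09] w 1.0
lin cm (current tool axes) [ 35.62 -30.89 -13.13] rotvec tool [-0.    -0.    -1.174]
```

Request:
move_arm(
  commands=[
    {"jaw": 100, "linear": [0, 0, -4.5], "angular": [0, 0, 0]},
    {"jaw": 100, "linear": [0, 0, -4.5], "angular": [0, 0, 0]},
    {"jaw": 100, "linear": [3.7, -2.7, 0], "angular": [0, 0, 0]},
    {"jaw": 100, "linear": [3.7, -2.7, 0], "angular": [0, 0, 0]},
    {"jaw": 100, "linear": [3.7, -2.7, 0], "angular": [0, 0, 0]},
    {"jaw": 100, "linear": [3.7, -2.7, 0], "angular": [0, 0, 0]},
    {"jaw": 100, "linear": [3.7, -2.7, 0], "angular": [0, 0, 0]},
    {"jaw": 100, "linear": [3.7, -2.7, 0], "angular": [0, 0, 0]},
    {"jaw": 100, "linear": [3.7, -2.7, 0], "angular": [0, 0, 0]},
    {"jaw": 100, "linear": [3.7, -2.7, 0], "angular": [0, 0, 0]},
    {"jaw": 100, "linear": [3.7, -2.7, 0], "angular": [0, 0, 0]},
    {"jaw": 100, "linear": [3.7, -2.7, 0], "angular": [0, 0, 0]},
    {"jaw": 100, "linear": [0, 0, 0], "angular": [0, 0, -0.147]},
    {"jaw": 100, "linear": [0, 0, 0], "angular": [0, 0, -0.147]},
    {"jaw": 100, "linear": [0, 0, 0], "angular": [0, 0, -0.147]},
    {"jaw": 100, "linear": [0, 0, 0], "angular": [0, 0, -0.147]},
    {"jaw": 100, "linear": [0, 0, 0], "angular": [0, 0, -0.147]},
    {"jaw": 100, "linear": [0, 0, 0], "angular": [0, 0, -0.147]},
    {"jaw": 100, "linear": [0, 0, 0], "angular": [0, 0, -0.147]},
    {"jaw": 100, "linear": [0, 0, 0], "angular": [0, 0, -0.147]},
  ],
)

```text
t: 3.3
tool_pos: [0.4977, -0.2305, 0.3288]
ee_rot: [[-0.008, 1.0, 0.0], [1.0, 0.008, -0.0], [-0.0, 0.0, -1.0]]
force: [-0.9, -0.4, -0.2]
gripper_width: 0.999
finger_force: 0.0
```

Run:
```python
from h import *
k=viewer.get_calibration('wrist')
im=viewer.read_camera('wrist');cv2.imwrite('pics/w1.png',im)
for t in ['hook_seat','stand']:
    print(t,[(np.round(d['uv']).tolist(),round(d['conf'],2),np.round(atz('wrist',d['uv'],.192 if t=='hook_seat' else 0,k),3).tolist()) for d in viewer.place_of('wrist',t)][:3])
delta([.5,-.23,.33],Rt(0))
for p in [(.625,-.229,.192),(.625,-.229,.208),(.73,-.229,.2)]: print(p,proj('wrist',p,k))
```

```text
hook_seat [([495.0, 216.0], 0.85, [0.632, -0.222, 0.192])]
stand [([433.0, 185.0], 0.94, [0.638, -0.225, 0.0])]
t 3.45 tcp [ 0.4978 -0.2305  0.3288] F [ 0.12 -0.09 -0.1 ] w 1.001
lin cm (current tool axes) [ 0.05  0.22 -0.12] rotvec tool [ 0.     0.    -0.001]
(0.625, -0.229, 0.192) [484.74931452 223.87903575]
(0.625, -0.229, 0.208) [493.62623703 228.99357701]
(0.73, -0.229, 0.2) [625.03879752 227.43664385]
```

View pics/w1.png

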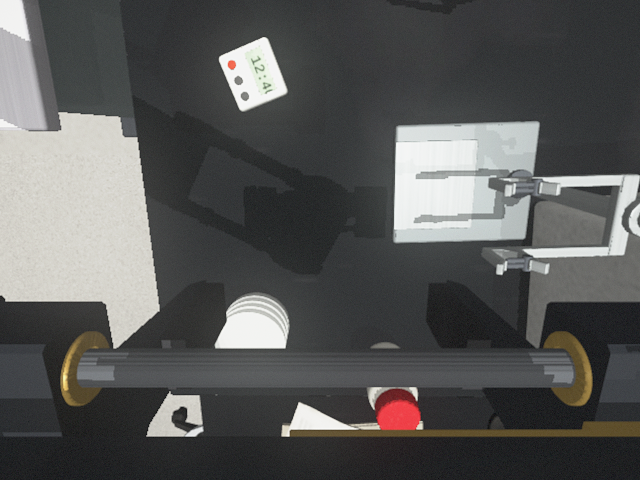

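Run:
```python
from h import *
k=viewer.get_calibration('wrist')
for uv in [(397,127),(540,122),(527,242),(394,242)]: print(np.round(atz('wrist',uv,.006,k),3))
for z in (.20,.22,.24,.26,.28): print(z,np.round(proj('scene',(.735,-.222,z))),np.round(proj('scene',(.632,-.222,z))), np.round(proj('scene',(.632,-.194,z))))
im=cv2.imread('pics/w1.png')[150:290,440:640]; a=cv2.resize(im,None,fx=4,fy=4,interpolation=cv2.INTER_CUBIC)
im=cv2.imread('pics/scene0.png')[145:265,280:390]; b=cv2.resize(im,None,fx=5,fy=5,interpolation=cv2.INTER_CUBIC)
cv2.imwrite('pics/c1.png',a);cv2.imwrite('pics/c2.png',b)
```

```text
[ 0.586 -0.154  0.006]
[ 0.76  -0.149  0.006]
[ 0.767 -0.301  0.006]
[ 0.59  -0.301  0.006]
0.2 [321. 169.] [347. 183.] [340. 187.]
0.22 [321. 163.] [348. 177.] [340. 180.]
0.24 [321. 157.] [348. 170.] [340. 174.]
0.26 [321. 150.] [348. 164.] [341. 167.]
0.28 [322. 143.] [349. 157.] [341. 160.]
```

View pics/c1.png

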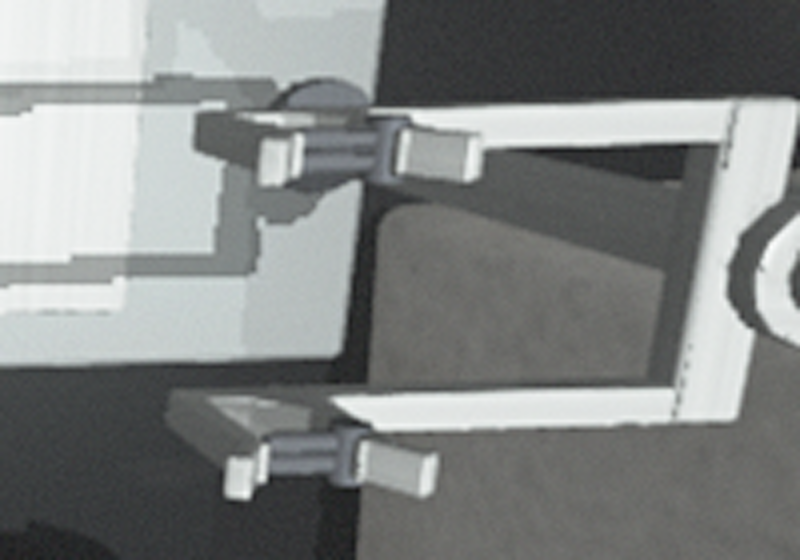

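View pics/c2.png

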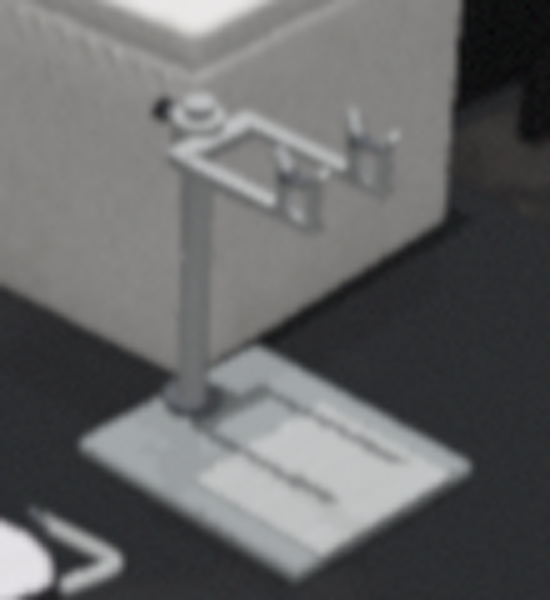

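Stand is seen clearly: prongs at wrist (520,185) and (512,262), yoke and post behind at u≈625–637. The post top is only slightly above the arms (scene 318,165).

Run:
```python
from h import *
k=viewer.get_calibration('wrist')
# gate hinge (388,150),(348,458); gate tip near lip (302,155),(265,455); crop scale 4 off (440,150)
f=lambda a:(440+a[0]/4,150+a[1]/4)
for z in (.205,.215,.225,.235):
    A,B,C,D=[atz('wrist',f(a),z,k) for a in [(388,150),(348,458),(302,155),(265,455)]]
    print(z,np.round([A,B],3)[:,:2].tolist(),'sep',round(np.linalg.norm(A-B),4),round(np.linalg.norm(C-D),4),'yaw',round(np.arctan2(-(A-B)[0],(A-B)[1]),3),'len',round(np.linalg.norm(A-C),4),'mid',np.round((A+B+C+D)/4,4)[:2])
o1,d1=ray('top',(403,213));o2,d2=ray('wrist',(495,216),k)
s=np.linalg.lstsq(np.c_[d1,-d2],o2-o1,rcond=None)[0];print('tri',o1+d1*s[0],o2+d2*s[1])
```

```text
0.205 [[0.654, -0.199], [0.656, -0.26]] sep 0.0601 0.0586 yaw 0.028 len 0.0157 mid [ 0.6472 -0.2296]
0.215 [[0.649, -0.198], [0.65, -0.256]] sep 0.0579 0.0564 yaw 0.028 len 0.0151 mid [ 0.6417 -0.227 ]
0.225 [[0.643, -0.197], [0.644, -0.252]] sep 0.0557 0.0542 yaw 0.028 len 0.0145 mid [ 0.6362 -0.2245]
0.235 [[0.637, -0.195], [0.639, -0.249]] sep 0.0534 0.052 yaw 0.028 len 0.0139 mid [ 0.6307 -0.2219]
tri [ 0.61460375 -0.2217962   0.22746686] [ 0.61593254 -0.2159813   0.22678689]
```

Request:
move_arm(
  commands=[
    {"jaw": 60, "linear": [3.8, 1.4, 0.5], "angular": [0, 0, 0]},
    {"jaw": 60, "linear": [3.8, 1.4, 0.5], "angular": [0, 0, 0]},
    {"jaw": 60, "linear": [3.8, 1.4, 0.5], "angular": [0, 0, 0]},
    {"jaw": 60, "linear": [3.8, 1.4, 0.5], "angular": [0, 0, 0]},
    {"jaw": 60, "linear": [3.8, 1.4, 0.5], "angular": [0, 0, 0]},
    {"jaw": 60, "linear": [3.8, 1.4, 0.5], "angular": [0, 0, 0]},
    {"jaw": 60, "linear": [0, 0, 0], "angular": [0, 0, 0]},
  ],
)

```text
t: 4.15
tool_pos: [0.5819, 0.0019, 0.2976]
ee_rot: [[-0.003, 1.0, -0.001], [1.0, 0.003, 0.002], [0.002, -0.001, -1.0]]
force: [-0.8, -0.6, -0.2]
gripper_width: 0.599
finger_force: 0.0
```

Run:
```python
from h import *
k=viewer.get_calibration('wrist')
im=viewer.read_camera('wrist');cv2.imwrite('pics/w2.png',im)
for t,z in [('bail_grip',.1),('pail_base',0)]:
    print(t,[(np.round(d['uv']).tolist(),round(d['conf'],2),np.round(atz('wrist',d['uv'],z,k),3).tolist()) for d in viewer.place_of('wrist',t)][:3])
b=viewer.place_of('wrist','bail_grip')
if b:
    o2,d2=ray('wrist',b[0]['uv'],k)
    for c,uv in [('top',(299,239)),('scene',(287,264))]:
        o1,d1=ray(c,uv); s=np.linalg.lstsq(np.c_[d1,-d2],o2-o1,rcond=None)[0];print('tri',c,o1+d1*s[0],o2+d2*s[1])
s=telemetry.state();print(s['tool_pos'],s['t'],s['gripper_width'])
```

```text
bail_grip [([116.0, 3.0], 0.6, [0.41, 0.174, 0.1]), ([320.0, 161.0], 0.58, [0.578, 0.047, 0.1])]
pail_base [([384.0, 166.0], 0.56, [0.652, 0.034, 0.0])]
tri top [0.51727863 0.03123282 0.34685038] [0.53906729 0.09776161 0.35564566]
tri scene [0.46326565 0.13795593 0.21088293] [0.46558386 0.14100121 0.21061628]
[ 0.58117271 -0.00314372  0.29884319] 4.35 0.6030015412569912
```

View pics/w2.png

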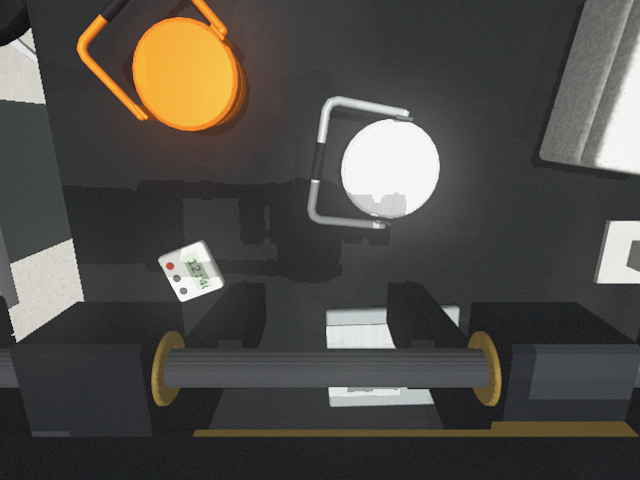

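The pail's lid centre is at (390,168). The bar runs from (326,108) to (313,210), with the sleeve at (319,161).

Run:
```python
from h import *
k=viewer.get_calibration('wrist')
im=cv2.imread('pics/w2.png')
m=(im.min(2)>215).astype('uint8'); n,l,st,ce=cv2.connectedComponentsWithStats(m)
i=max((j for j in range(1,n) if 335<ce[j][0]<440 and 110<ce[j][1]<225),key=lambda j:st[j][4])
c=max(cv2.findContours((l==i).astype('uint8'),0,2)[0],key=len); h=cv2.convexHull(c)
P=np.array([atz('wrist',p[0],.07,k)[:2] for p in h])
(x,y),r=cv2.minEnclosingCircle(P.astype('float32')*1000); print('lid',x,y,'r',r)
L=np.array([x,y])/1000
# bar: side wires outer ends and sleeve
sub=im[90:240,305:335]; dark=(sub.max(2)<40)
for th in (.1,.2,.3,.4):
    z=.078+.076*np.sin(th)
    A,B,S=[atz('wrist',p,z,k) for p in [(331,102),(314,218),(319.5,161)]]
    u=(A-B)[:2]; yaw=np.arctan2(-u[0],u[1]); g=S[:2]-L
    print(th,np.round(A,4),np.round(B,4),'len',round(np.linalg.norm(u),4),'yaw',round(yaw,3),'S',np.round(S,4),'horizdist',round(np.linalg.norm(g),4),'pred',round(.076*np.cos(th),4),'dir',round(np.arctan2(-g[1],-g[0]),3))
# lugs: line through them
for p in [(405,114),(383,226)]: print(np.round(atz('wrist',p,.078,k),4))
```

```text
lid 646.9993896484375 30.481590270996094 r 49.06732177734375
0.1 [0.5873 0.0937 0.0856] [ 0.5707 -0.0156  0.0856] len 0.1105 yaw -0.151 S [0.5765 0.0405 0.0856] horizdist 0.0713 pred 0.0756 dir -0.141
0.2 [0.5872 0.0932 0.0931] [ 0.5709 -0.0138  0.0931] len 0.1082 yaw -0.151 S [0.5766 0.041  0.0931] horizdist 0.0712 pred 0.0745 dir -0.149
0.3 [0.5871 0.0926 0.1005] [ 0.5712 -0.0121  0.1005] len 0.106 yaw -0.151 S [0.5767 0.0416 0.1005] horizdist 0.0712 pred 0.0726 dir -0.157
0.4 [0.587  0.0921 0.1076] [ 0.5714 -0.0105  0.1076] len 0.1038 yaw -0.151 S [0.5768 0.0421 0.1076] horizdist 0.0711 pred 0.07 dir -0.164
[0.6575 0.0836 0.078 ]
[ 0.6414 -0.0257  0.078 ]
```

Run:
```python
from h import *
R=Rt(-.15,.2); z=R[:,2]; g=np.array([.576,.042,.102])
print(R); delta(g+.019*z-.08*z,R)
```

```text
[[ 0.14943813  0.96906149  0.19643849]
 [ 0.98877108 -0.14645932 -0.02968877]
 [ 0.          0.19866933 -0.98006658]]
t 4.35 tcp [ 0.5812 -0.0031  0.2988] F [-0.16 -0.37 -0.26] w 0.603
lin cm (current tool axes) [ 4.7  -1.71 13.7 ] rotvec tool [-0.2   -0.014  0.15 ]
```

Request:
move_arm(
  commands=[
    {"jaw": 60, "linear": [1.2, -0.4, 3.4], "angular": [0, 0, 0]},
    {"jaw": 60, "linear": [1.2, -0.4, 3.4], "angular": [0, 0, 0]},
    {"jaw": 60, "linear": [1.2, -0.4, 3.4], "angular": [0, 0, 0]},
    {"jaw": 60, "linear": [1.1, -0.5, 3.5], "angular": [0, 0, 0]},
    {"jaw": 60, "linear": [0, 0, 0], "angular": [-0.1, -0.007, 0.075]},
    {"jaw": 60, "linear": [0, 0, 0], "angular": [-0.1, -0.007, 0.075]},
    {"jaw": 60, "linear": [0, 0, 0], "angular": [0, 0, 0]},
  ],
)

```text
t: 5.05
tool_pos: [0.5609, 0.0434, 0.1602]
ee_rot: [[0.15, 0.969, 0.194], [0.989, -0.147, -0.029], [0.0, 0.196, -0.981]]
force: [-0.9, -0.3, -0.8]
gripper_width: 0.602
finger_force: 0.0
```

Run:
```python
from h import *
k=viewer.get_calibration('wrist')
im=viewer.read_camera('wrist');cv2.imwrite('pics/w3.png',im)
print([(np.round(d['uv']).tolist(),round(d['conf'],2),np.round(atz('wrist',d['uv'],.102,k),4).tolist()) for d in viewer.place_of('wrist','bail_grip')][:3])
print(proj('wrist',(.576,.042,.102),k))
R=Rt(-.15,.2); delta(np.array([.576,.042,.102])+.019*R[:,2],R)
```

```text
[([325.0, 243.0], 0.67, [0.5749, 0.0498, 0.102])]
[329.13034436 254.98015878]
t 5.15 tcp [0.5641 0.0436 0.1626] F [ 0.66 -0.75  0.64] w 0.601
lin cm (current tool axes) [ 0.01 -0.03  8.08] rotvec tool [-0.    -0.001  0.001]
```

View pics/w3.png

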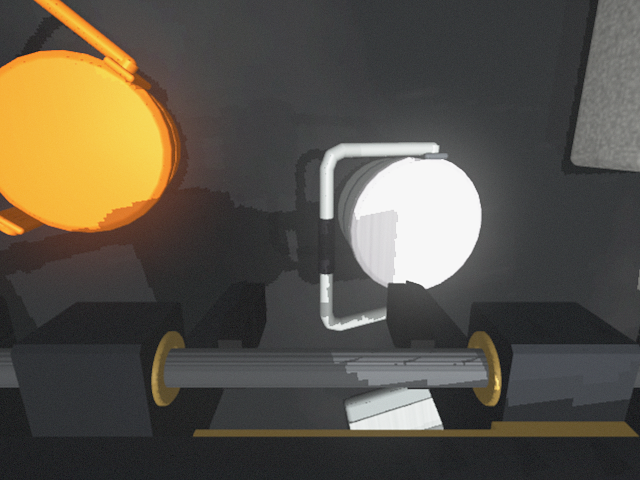

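Run:
```python
from h import *
k=viewer.get_calibration('wrist')
for z in (.09,.1,.11,.12):
    A,B,S=[atz('wrist',p,z,k) for p in [(328,146),(328,328),(326,245.5)]]
    print(z,'outer len',round(np.linalg.norm(A-B),4),'mid',np.round((A+B)/2,4),'sleeve',np.round(S,4))
o1,d1=ray('scene',(287,264));o2,d2=ray('wrist',(326,245.5),k)
s=np.linalg.lstsq(np.c_[d1,-d2],o2-o1,rcond=None)[0];print(o1+d1*s[0],o2+d2*s[1])
o1,d1=ray('top',(299,239))
s=np.linalg.lstsq(np.c_[d1,-d2],o2-o1,rcond=None)[0];print(o1+d1*s[0],o2+d2*s[1])
im=cv2.imread('pics/w3.png'); m=(im.min(2)>130).astype('uint8')*255
```

```text
0.09 outer len 0.1184 mid [0.582  0.0446 0.09  ] sleeve [0.5805 0.0435 0.09  ]
0.1 outer len 0.1129 mid [0.5804 0.0479 0.1   ] sleeve [0.579  0.0469 0.1   ]
0.11 outer len 0.1074 mid [0.5788 0.0513 0.11  ] sleeve [0.5775 0.0504 0.11  ]
0.12 outer len 0.1019 mid [0.5772 0.0547 0.12  ] sleeve [0.5759 0.0538 0.12  ]
[0.57792529 0.04035421 0.09305497] [0.58022874 0.04423573 0.09208127]
[0.57228304 0.04663137 0.09411029] [0.57968078 0.04545581 0.09564866]
```

Request:
move_arm(
  commands=[
    {"jaw": 50, "linear": [0.1, 0, 2.2], "angular": [0, 0, 0]},
    {"jaw": 50, "linear": [0.1, 0.1, 2.2], "angular": [0, 0, 0]},
    {"jaw": 50, "linear": [0, 0, 2.2], "angular": [0, 0, 0]},
    {"jaw": 50, "linear": [0, 0, 2.0], "angular": [0, 0, 0]},
    {"jaw": 30, "linear": [0, 0, 0], "angular": [0, 0, 0]},
    {"jaw": 20, "linear": [0, 0, 0], "angular": [0, 0, 0]},
    {"jaw": 5, "linear": [0, 0, 0], "angular": [0, 0, 0]},
    {"jaw": 5, "linear": [0, 0, 0], "angular": [0, 0, 0]},
    {"jaw": 5, "linear": [0, 0, 0], "angular": [0, 0, 0]},
  ],
  grip_force=6,
)

```text
t: 6.05
tool_pos: [0.5826, 0.044, 0.0786]
ee_rot: [[0.148, 0.969, 0.198], [0.989, -0.145, -0.028], [0.001, 0.2, -0.98]]
force: [-1.6, 0.2, -0.7]
gripper_width: 0.101
finger_force: 5.9
```

Run:
```python
from h import *
t=np.linspace(.19,1.57,13); x=-.076*np.cos(t); z=.076*np.sin(t); a=.2
y_=np.diff(x)*np.cos(a)+np.diff(z)*np.sin(a); z_=np.diff(x)*np.sin(a)-np.diff(z)*np.cos(a)
print(np.round(np.c_[y_,z_]*100,2).tolist())
```

```text
[[0.38, -0.79], [0.47, -0.74], [0.55, -0.68], [0.62, -0.61], [0.69, -0.54], [0.75, -0.46], [0.79, -0.37], [0.83, -0.27], [0.86, -0.18], [0.87, -0.08], [0.87, 0.02], [0.86, 0.12]]
```

Request:
move_arm(
  commands=[
    {"jaw": 5, "linear": [0, 0.38, -0.79], "angular": [0, 0, 0]},
    {"jaw": 5, "linear": [0, 0.47, -0.74], "angular": [0, 0, 0]},
    {"jaw": 5, "linear": [0, 0.55, -0.68], "angular": [0, 0, 0]},
    {"jaw": 5, "linear": [0, 0.62, -0.61], "angular": [0, 0, 0]},
    {"jaw": 5, "linear": [0, 0.69, -0.54], "angular": [0, 0, 0]},
    {"jaw": 5, "linear": [0, 0.75, -0.46], "angular": [0, 0, 0]},
  ],
  grip_force=5,
)

```text
t: 6.65
tool_pos: [0.6088, 0.04, 0.1225]
ee_rot: [[0.148, 0.969, 0.197], [0.989, -0.145, -0.028], [0.001, 0.199, -0.98]]
force: [-0.2, 0.1, -2.0]
gripper_width: 0.082
finger_force: 5.1
```

Request:
move_arm(
  commands=[
    {"jaw": 5, "linear": [0, 0.79, -0.37], "angular": [0, 0, 0]},
    {"jaw": 5, "linear": [0, 0.83, -0.27], "angular": [0, 0, 0]},
    {"jaw": 5, "linear": [0, 0.86, -0.18], "angular": [0, 0, 0]},
    {"jaw": 5, "linear": [0, 0.87, -0.08], "angular": [0, 0, 0]},
    {"jaw": 5, "linear": [0, 0.87, 0.02], "angular": [0, 0, 0]},
    {"jaw": 5, "linear": [0, 0.86, 0.12], "angular": [0, 0, 0]},
    {"jaw": 5, "linear": [0, 0, 0], "angular": [0, 0, 0]},
    {"jaw": 5, "linear": [0, 0, 0], "angular": [0, 0, 0]},
    {"jaw": 5, "linear": [0, 0, 0], "angular": [0, 0, 0]},
    {"jaw": 5, "linear": [0, 0, 0], "angular": [0, 0, 0]},
  ],
)

```text
t: 7.65
tool_pos: [0.6556, 0.033, 0.1391]
ee_rot: [[0.148, 0.969, 0.196], [0.989, -0.145, -0.028], [0.001, 0.198, -0.98]]
force: [-1.4, 0.2, -4.3]
gripper_width: 0.088
finger_force: 5.2
```

Run:
```python
from h import *
im=viewer.read_camera('scene');w=viewer.read_camera('wrist')
a=cv2.resize(im[180:310,220:350],(400,400),interpolation=cv2.INTER_CUBIC)
cv2.imwrite('pics/s4.png',np.hstack([a,cv2.resize(w[:,80:560],(400,400))]))
s=telemetry.state();print(s['t'],s['tool_pos'],s['force'],s['torque'],s['gripper_width'])
print([(d['uv'],d['conf'],atz('scene',d['uv'],0)) for d in viewer.place_of('scene','pail_base')])
```

```text
7.75 [0.65584487 0.03298136 0.13943847] [-0.40431515 -0.25674651 -3.55958283] [-0.00149798  0.11844354  0.03619134] 0.08839141106842395
[([268.4, 275.9], 0.77, array([0.66255133, 0.03413902, 0.        ])), ([296.3, 335.7], 0.65, array([0.44415962, 0.1279266 , 0.        ]))]
```

View pics/s4.png

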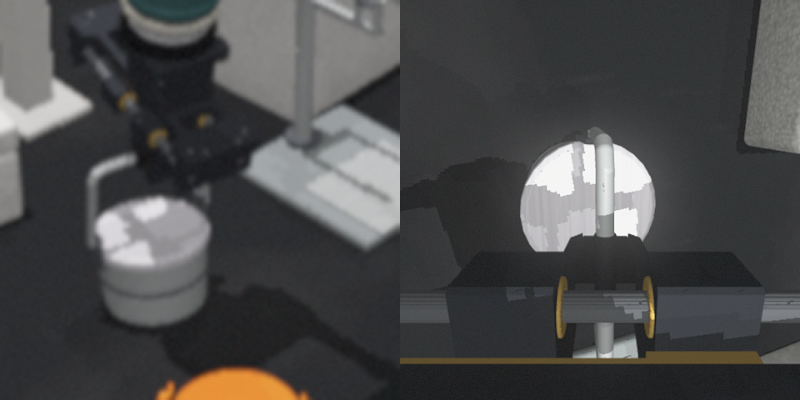

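The handle is upright and the pail is standing with its base at scene (268,276). I'll ease it down a little, hold, then firm the grip and lift.

Request:
move_arm(
  commands=[
    {"jaw": 5, "linear": [0, 0, 0.15], "angular": [0, 0, 0]},
    {"jaw": 5, "linear": [0, 0, 0], "angular": [0, 0, 0]},
    {"jaw": 5, "linear": [0, 0, 0], "angular": [0, 0, 0]},
    {"jaw": 5, "linear": [0, 0, 0], "angular": [0, 0, 0]},
    {"jaw": 5, "linear": [0, 0, 0], "angular": [0, 0, 0]},
    {"jaw": 5, "linear": [0, 0, 0], "angular": [0, 0, 0]},
  ],
)

```text
t: 8.4
tool_pos: [0.6565, 0.0328, 0.1381]
ee_rot: [[0.148, 0.969, 0.197], [0.989, -0.145, -0.028], [0.001, 0.199, -0.98]]
force: [0.2, -0.6, -3.4]
gripper_width: 0.091
finger_force: 5.2
```

Request:
move_arm(
  commands=[
    {"jaw": 0, "linear": [0, 0, 0], "angular": [0, 0, 0]},
    {"jaw": 0, "linear": [0, 0, 0], "angular": [0, 0, 0]},
    {"jaw": 0, "linear": [0, 0.1, -0.5], "angular": [0, 0, 0]},
    {"jaw": 0, "linear": [0, 0.2, -1], "angular": [0, 0, 0]},
    {"jaw": 0, "linear": [0, 0.3, -1.5], "angular": [0, 0, 0]},
    {"jaw": 0, "linear": [0, 0.3, -1.5], "angular": [0, 0, 0]},
    {"jaw": 0, "linear": [0, 0.2, -1], "angular": [0, 0, 0]},
    {"jaw": 0, "linear": [0, 0.1, -0.5], "angular": [0, 0, 0]},
    {"jaw": 0, "linear": [0, 0, 0], "angular": [0, 0, 0]},
  ],
  grip_force=30,
)

```text
t: 9.3
tool_pos: [0.6571, 0.0329, 0.2011]
ee_rot: [[0.148, 0.969, 0.2], [0.989, -0.145, -0.028], [0.002, 0.202, -0.979]]
force: [0.2, 0.9, -3.1]
gripper_width: 0.089
finger_force: 29.9
```

Force readings before and after the lift are alike, so the pail may have already been hanging a hair off the worktop. I'll set it down again firmly to make sure step 1 is met.

Request:
move_arm(
  commands=[
    {"jaw": 5, "linear": [0, -0.2, 1], "angular": [0, 0, 0]},
    {"jaw": 5, "linear": [0, -0.3, 1.5], "angular": [0, 0, 0]},
    {"jaw": 5, "linear": [0, -0.3, 1.5], "angular": [0, 0, 0]},
    {"jaw": 5, "linear": [0, -0.2, 1], "angular": [0, 0, 0]},
    {"jaw": 5, "linear": [0, -0.2, 1.0], "angular": [0, 0, 0]},
    {"jaw": 5, "linear": [0, 0, 0], "angular": [0, 0, 0]},
  ],
  grip_force=6,
)

```text
t: 9.9
tool_pos: [0.6547, 0.0328, 0.1349]
ee_rot: [[0.148, 0.97, 0.192], [0.989, -0.145, -0.029], [0.0, 0.194, -0.981]]
force: [-0.4, 0.1, -3.1]
gripper_width: 0.09
finger_force: 6.2
```

Request:
move_arm(
  commands=[
    {"jaw": 5, "linear": [0, -0.04, 0.2], "angular": [0, 0, 0]},
    {"jaw": 5, "linear": [0, 0, 0], "angular": [0, 0, 0]},
  ],
)

```text
t: 10.1
tool_pos: [0.6571, 0.0329, 0.1365]
ee_rot: [[0.148, 0.969, 0.198], [0.989, -0.145, -0.028], [0.001, 0.2, -0.98]]
force: [0.1, 0.5, -3.9]
gripper_width: 0.093
finger_force: 6.2
```

Request:
move_arm(
  commands=[
    {"jaw": 5, "linear": [0, -0.04, 0.2], "angular": [0, 0, 0]},
    {"jaw": 5, "linear": [0, 0, 0], "angular": [0, 0, 0]},
  ],
)

```text
t: 10.3
tool_pos: [0.6567, 0.0329, 0.1344]
ee_rot: [[0.148, 0.969, 0.198], [0.989, -0.145, -0.028], [0.001, 0.2, -0.98]]
force: [-0.4, 0.2, -3.1]
gripper_width: 0.088
finger_force: 6.2
```

Request:
move_arm(
  commands=[
    {"jaw": 5, "linear": [0, -0.04, 0.2], "angular": [0, 0, 0]},
    {"jaw": 5, "linear": [0, -0.04, 0.2], "angular": [0, 0, 0]},
    {"jaw": 5, "linear": [0, 0, 0], "angular": [0, 0, 0]},
  ],
)

```text
t: 10.6
tool_pos: [0.6574, 0.0327, 0.131]
ee_rot: [[0.148, 0.969, 0.199], [0.989, -0.145, -0.029], [0.001, 0.201, -0.98]]
force: [-0.4, -0.6, 1.3]
gripper_width: 0.089
finger_force: 5.8
```

Request:
move_arm(
  commands=[
    {"jaw": 5, "linear": [0, -0.04, 0.2], "angular": [0, 0, 0]},
    {"jaw": 5, "linear": [0, 0, 0], "angular": [0, 0, 0]},
    {"jaw": 5, "linear": [0, 0, 0], "angular": [0, 0, 0]},
  ],
)

```text
t: 10.9
tool_pos: [0.658, 0.0326, 0.1296]
ee_rot: [[0.148, 0.968, 0.201], [0.989, -0.145, -0.029], [0.001, 0.203, -0.979]]
force: [-0.5, -2.2, 5.8]
gripper_width: 0.082
finger_force: 5.5
```

Request:
move_arm(
  commands=[
    {"jaw": 5, "linear": [0, -0.04, 0.2], "angular": [0, 0, 0]},
    {"jaw": 5, "linear": [0, 0, 0], "angular": [0, 0, 0]},
    {"jaw": 5, "linear": [0, 0, 0], "angular": [0, 0, 0]},
  ],
)

```text
t: 11.2
tool_pos: [0.658, 0.0328, 0.1275]
ee_rot: [[0.148, 0.968, 0.201], [0.989, -0.145, -0.028], [0.002, 0.202, -0.979]]
force: [-0.4, -1.1, 6.0]
gripper_width: 0.076
finger_force: 5.9
```

Contact was at TCP z ≈ 0.132, so the pail is now truly standing. I'll open slightly, re-centre the grip height, and hold before lifting.

Request:
move_arm(
  commands=[
    {"jaw": 18, "linear": [0, 0, 0], "angular": [0, 0, 0]},
    {"jaw": 18, "linear": [0, 0, 0], "angular": [0, 0, 0]},
    {"jaw": 18, "linear": [0, 0.1, -0.6], "angular": [0, 0, 0]},
    {"jaw": 18, "linear": [0, 0, 0], "angular": [0, 0, 0]},
    {"jaw": 18, "linear": [0, 0, 0], "angular": [0, 0, 0]},
    {"jaw": 18, "linear": [0, 0, 0], "angular": [0, 0, 0]},
  ],
)

```text
t: 11.8
tool_pos: [0.6562, 0.0329, 0.1318]
ee_rot: [[0.148, 0.969, 0.197], [0.989, -0.145, -0.028], [0.001, 0.199, -0.98]]
force: [0.1, -0.8, 0.9]
gripper_width: 0.181
finger_force: 0.0
```

Run:
```python
from h import *
k=viewer.get_calibration('wrist')
s=telemetry.state();print(s['t'],s['tool_pos'],s['force'],s['gripper_width'])
im=viewer.read_camera('scene');w=viewer.read_camera('wrist')
a=cv2.resize(im[180:310,220:350],(400,400),interpolation=cv2.INTER_CUBIC)
cv2.imwrite('pics/s5.png',np.hstack([a,cv2.resize(w[:,80:560],(400,400))]))
```

```text
11.8 [0.65616907 0.03293905 0.13177978] [ 0.13579786 -0.7977132   0.89980233] 0.18136030218531393
```

View pics/s5.png

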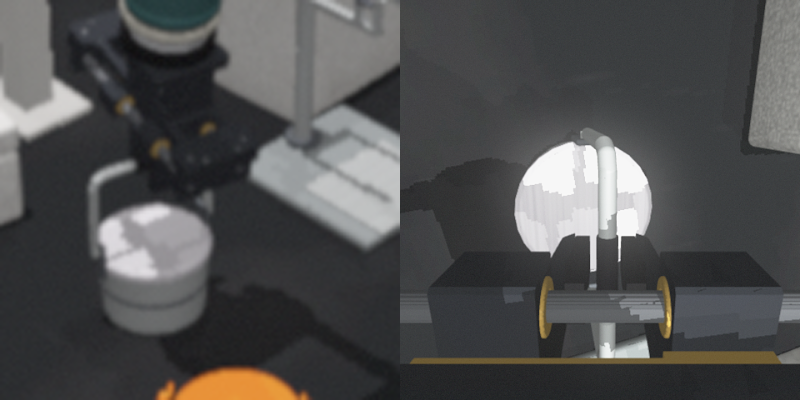

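Pail stands freely with the bail upright over the lid. I'll grip firmly and lift.

Request:
move_arm(
  commands=[
    {"jaw": 18, "linear": [0, 0.06, -0.3], "angular": [0, 0, 0]},
    {"jaw": 0, "linear": [0, 0, 0], "angular": [0, 0, 0]},
    {"jaw": 0, "linear": [0, 0, 0], "angular": [0, 0, 0]},
    {"jaw": 0, "linear": [0, 0, 0], "angular": [0, 0, 0]},
    {"jaw": 0, "linear": [0, 0, 0], "angular": [0, 0, 0]},
    {"jaw": 0, "linear": [0, 0.1, -0.5], "angular": [0, 0, 0]},
    {"jaw": 0, "linear": [0, 0.2, -1.0], "angular": [0, 0, 0]},
    {"jaw": 0, "linear": [0, 0.3, -1.5], "angular": [0, 0, 0]},
    {"jaw": 0, "linear": [0, 0.4, -2], "angular": [0, 0, 0]},
    {"jaw": 0, "linear": [0, 0.4, -2], "angular": [0, 0, 0]},
    {"jaw": 0, "linear": [0, 0.3, -1.5], "angular": [0, 0, 0]},
    {"jaw": 0, "linear": [0, 0.2, -1], "angular": [0, 0, 0]},
    {"jaw": 0, "linear": [0, 0, 0], "angular": [0, 0.018, -0.088]},
    {"jaw": 0, "linear": [0, 0, 0], "angular": [0, 0.018, -0.088]},
    {"jaw": 0, "linear": [0, 0, 0], "angular": [0, 0, 0]},
  ],
  grip_force=35,
)

```text
t: 13.4
tool_pos: [0.6556, 0.0324, 0.2317]
ee_rot: [[-0.031, 0.98, 0.198], [1.0, 0.03, 0.007], [0.001, 0.198, -0.98]]
force: [0.2, 1.1, -4.5]
gripper_width: 0.095
finger_force: 34.7
```

Run:
```python
from h import *
R=Rt(.03,.2); delta(np.array([.55,-.2255,.252])+.019*R[:,2],R)
```

```text
t 13.4 tcp [0.6556 0.0324 0.2317] F [ 0.17  1.1  -4.48] w 0.095
lin cm (current tool axes) [-25.45 -10.72  -2.37] rotvec tool [-0.    -0.001  0.001]
```

Request:
move_arm(
  commands=[
    {"jaw": 0, "linear": [-0.5, -0.21, -0.05], "angular": [0, 0, 0]},
    {"jaw": 0, "linear": [-1, -0.42, -0.09], "angular": [0, 0, 0]},
    {"jaw": 0, "linear": [-1.5, -0.63, -0.14], "angular": [0, 0, 0]},
    {"jaw": 0, "linear": [-2, -0.84, -0.19], "angular": [0, 0, 0]},
    {"jaw": 0, "linear": [-2, -0.84, -0.19], "angular": [0, 0, 0]},
    {"jaw": 0, "linear": [-2, -0.84, -0.19], "angular": [0, 0, 0]},
    {"jaw": 0, "linear": [-2, -0.84, -0.19], "angular": [0, 0, 0]},
    {"jaw": 0, "linear": [-2, -0.84, -0.19], "angular": [0, 0, 0]},
    {"jaw": 0, "linear": [-2, -0.84, -0.19], "angular": [0, 0, 0]},
    {"jaw": 0, "linear": [-2, -0.84, -0.19], "angular": [0, 0, 0]},
    {"jaw": 0, "linear": [-2, -0.84, -0.19], "angular": [0, 0, 0]},
    {"jaw": 0, "linear": [-2, -0.84, -0.19], "angular": [0, 0, 0]},
    {"jaw": 0, "linear": [-1.5, -0.63, -0.14], "angular": [0, 0, 0]},
    {"jaw": 0, "linear": [-1.5, -0.63, -0.14], "angular": [0, 0, 0]},
    {"jaw": 0, "linear": [-1, -0.42, -0.09], "angular": [0, 0, 0]},
    {"jaw": 0, "linear": [-0.45, -0.18, -0.04], "angular": [0, 0, 0]},
    {"jaw": 0, "linear": [0, 0, 0], "angular": [0, 0, 0]},
  ],
)

```text
t: 15.1
tool_pos: [0.5541, -0.2257, 0.2337]
ee_rot: [[-0.03, 0.98, 0.199], [1.0, 0.029, 0.007], [0.001, 0.199, -0.98]]
force: [0.6, -0.0, -2.8]
gripper_width: 0.095
finger_force: 34.7
```

Run:
```python
from h import *
k=viewer.get_calibration('wrist')
w=viewer.read_camera('wrist'); cv2.imwrite('pics/w6.png',w)
R=Rt(.03,.2); delta(np.array([.55,-.2255,.252])+.019*R[:,2],R)
for y in (.028,-.028): print(proj('wrist',(.639-.03*y,-.2255+y,.218),k), proj('wrist',(.55-.03*y,-.2255+y,.252),k))
```

```text
t 15.15 tcp [ 0.5544 -0.2251  0.2337] F [ 0.1   0.65 -2.58] w 0.095
lin cm (current tool axes) [-0.02 -0.07  0.02] rotvec tool [ 0.001 -0.002  0.   ]
[483.82826425 225.03633375] [321.1298136  251.95877944]
[471.58876783 325.71595369] [321.69171431 383.60117407]
```

View pics/w6.png

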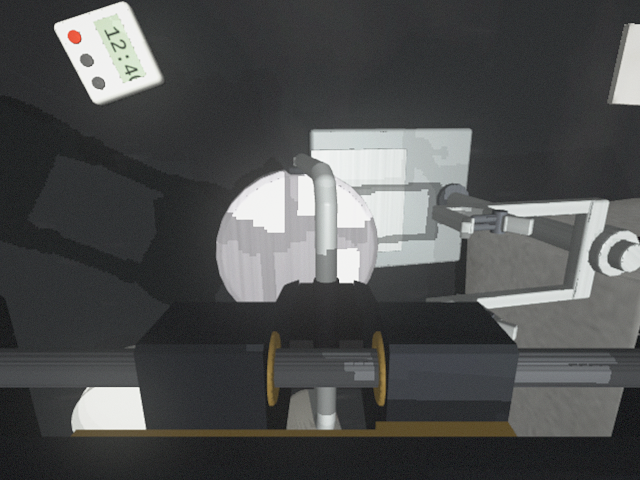

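Wrist view: the bar is centred at u=326 and the left gate at about (487,223). Both are shifted about +4 px from prediction, so the relative move of 89 mm toward the hook stands. I'll enter above the lips.

Request:
move_arm(
  commands=[
    {"jaw": 0, "linear": [0, 0.5, 0.1], "angular": [0, 0, 0]},
    {"jaw": 0, "linear": [0, 1.0, 0.2], "angular": [0, 0, 0]},
    {"jaw": 0, "linear": [-0.1, 1.2, 0.24], "angular": [0, 0, 0]},
    {"jaw": 0, "linear": [0, 1.2, 0.24], "angular": [0, 0, 0]},
    {"jaw": 0, "linear": [-0.1, 1.2, 0.24], "angular": [0, 0, 0]},
    {"jaw": 0, "linear": [0, 1.2, 0.24], "angular": [0, 0, 0]},
    {"jaw": 0, "linear": [-0.1, 1.2, 0.25], "angular": [0, 0, 0]},
    {"jaw": 0, "linear": [0, 0.8, 0.16], "angular": [0, 0, 0]},
    {"jaw": 0, "linear": [0, 0.42, 0.09], "angular": [0, 0, 0]},
    {"jaw": 0, "linear": [0, 0, 0], "angular": [0, 0, 0]},
    {"jaw": 0, "linear": [0, 0, 0], "angular": [0, 0, 0]},
  ],
)

```text
t: 16.25
tool_pos: [0.6432, -0.2251, 0.2336]
ee_rot: [[-0.031, 0.98, 0.198], [1.0, 0.03, 0.008], [0.002, 0.198, -0.98]]
force: [-0.1, -0.6, -3.8]
gripper_width: 0.092
finger_force: 34.7
```

Run:
```python
from h import *
k=viewer.get_calibration('wrist')
w=viewer.read_camera('wrist'); cv2.imwrite('pics/w7.png',w)
R=Rt(.03,.2); delta(np.array([.639,-.2255,.252])+.019*R[:,2],R)
for y in (.028,-.028): print(proj('wrist',(.639-.03*y,-.2255+y,.218),k), proj('wrist',(.639-.03*y,-.2255+y,.252),k))
g=cv2.cvtColor(w,6)
for v in range(228,292,8): print(v,g[v,276:380:3].tolist())
```

```text
t 16.3 tcp [ 0.6431 -0.2252  0.2337] F [-0.55 -0.09 -3.2 ] w 0.09
lin cm (current tool axes) [-0.02 -0.04  0.03] rotvec tool [-0.    -0.002  0.001]
[306.88875409 230.1015688 ] [320.88037439 253.47949604]
[308.40495423 340.23284531] [321.27272495 384.95936794]
228 [154, 152, 196, 206, 181, 107, 83, 84, 81, 88, 86, 89, 91, 110, 166, 195, 215, 227, 212, 191, 149, 175, 169, 221, 199, 217, 223, 225, 223, 170, 185, 200, 182, 164, 174]
236 [150, 149, 170, 202, 178, 131, 130, 130, 154, 156, 178, 175, 187, 136, 166, 190, 213, 224, 213, 195, 148, 176, 175, 224, 203, 169, 175, 175, 171, 174, 175, 200, 193, 165, 155]
244 [175, 177, 177, 176, 186, 194, 199, 197, 197, 200, 198, 196, 196, 134, 162, 192, 213, 224, 213, 190, 144, 198, 192, 198, 196, 200, 184, 190, 185, 187, 199, 198, 193, 169, 159]
252 [174, 174, 174, 186, 193, 191, 198, 197, 195, 200, 196, 194, 197, 153, 162, 189, 138, 140, 133, 126, 122, 244, 244, 244, 244, 244, 244, 246, 192, 194, 199, 195, 192, 163, 162]
260 [193, 195, 193, 196, 192, 189, 194, 196, 195, 200, 194, 194, 193, 149, 125, 138, 143, 147, 137, 127, 122, 244, 244, 244, 244, 244, 244, 244, 227, 195, 197, 194, 185, 158, 181]
268 [185, 196, 184, 171, 173, 170, 172, 174, 197, 197, 196, 196, 196, 154, 122, 134, 143, 143, 138, 128, 119, 244, 243, 243, 244, 243, 244, 244, 228, 195, 197, 192, 162, 80, 70]
276 [168, 172, 174, 172, 171, 169, 171, 173, 173, 174, 173, 174, 173, 143, 123, 133, 142, 143, 137, 126, 146, 243, 242, 242, 243, 241, 242, 243, 164, 173, 170, 144, 75, 64, 69]
284 [167, 174, 174, 131, 49, 56, 57, 60, 57, 52, 52, 53, 51, 58, 52, 56, 55, 56, 57, 58, 56, 51, 53, 47, 52, 49, 71, 57, 57, 53, 116, 63, 63, 64, 61]
```

Run:
```python
import cv2
g=cv2.cvtColor(cv2.imread('pics/w7.png'),6)
print('w7 u=262..348 step2')
for v in range(200,248,4): print(v,*g[v,262:348:2])
g=cv2.cvtColor(cv2.imread('pics/w6.png'),6)
print('w6 u=456..540 step2')
for v in range(210,242,4): print(v,*g[v,456:540:2])
```

```text
w7 u=262..348 step2
200 244 244 244 244 244 244 244 244 244 244 244 244 226 179 176 179 179 182 176 176 180 177 174 173 171 174 147 142 167 183 197 212 218 217 209 195 177 144 175 172 172 170 173
204 244 246 174 176 173 169 175 173 177 175 177 177 176 178 174 179 181 180 179 181 180 180 182 180 180 182 159 140 166 186 201 175 239 239 215 199 181 150 157 166 157 156 159
208 181 179 180 179 175 131 131 125 123 121 110 114 108 104 104 102 102 98 101 100 100 101 103 102 107 106 101 141 168 185 200 216 227 228 215 203 185 153 172 188 195 200 208
212 182 179 178 184 150 106 107 112 109 101 233 238 239 242 242 243 208 148 146 139 136 137 139 141 140 135 121 139 166 186 203 214 226 229 215 201 184 149 225 230 229 228 228
216 182 179 179 182 158 104 108 110 108 108 109 149 147 149 145 147 149 147 145 138 137 135 135 137 140 138 123 139 165 184 202 217 225 227 215 201 184 149 215 223 220 220 220
220 237 237 236 237 228 99 106 103 104 105 104 113 148 136 96 104 104 107 107 110 90 92 93 91 96 93 89 141 168 184 199 216 225 226 216 201 181 150 160 215 228 228 226
224 245 245 247 243 179 100 108 11
[... 1612 characters left out ...]
3 162 160 162 165 161 219 204 99 90 91
226 93 93 86 169 193 207 212 205 224 134 120 118 120 116 118 121 121 122 124 122 102 111 123 82 171 196 162 166 167 166 168 168 169 168 170 165 171 222 178 86 89 90
230 142 87 104 189 199 206 209 188 220 103 99 96 99 103 105 107 109 67 68 87 103 120 123 82 186 178 161 160 159 161 163 162 163 166 166 168 189 219 146 85 86 90
234 172 174 124 134 146 145 144 132 110 111 109 104 111 110 113 114 115 118 120 117 113 118 121 118 117 118 121 119 119 116 114 114 136 126 139 161 206 153 77 85 83 85
238 175 173 159 99 103 109 127 104 111 111 111 110 112 115 111 114 114 115 116 117 116 110 112 112 112 111 118 120 118 118 116 116 120 118 117 115 114 117 109 96 82 81
```

Run:
```python
from h import *
k7=viewer.get_calibration('wrist')
E=np.array(k7['extrinsics']); k6=dict(mtx=k7['mtx'],extrinsics=E.copy()); k6['extrinsics'][0,3]-=.0887; 
for z in (.208,.214,.220,.226): print(z,'hinge w6',atz('x',(494.5,225),z,k6)[:2],'tip w7',atz('x',(284.5,228),z,k7)[:2],'lip edges at z+14 w7', atz('x',(278.5,230),z+.014,k7)[0],atz('x',(340,230),z+.014,k7)[0], 'bar',atz('x',(321.5,240),.252,k7)[:2])
```

```text
0.208 hinge w6 [ 0.6519298  -0.19950252] tip w7 [ 0.62891258 -0.19890507] lip edges at z+14 w7 0.6250429617864014 0.6523995996229767 bar [ 0.63814434 -0.19246427]
0.214 hinge w6 [ 0.64739665 -0.19796041] tip w7 [ 0.6283627  -0.19738427] lip edges at z+14 w7 0.6245936797803029 0.6508864047980606 bar [ 0.63814434 -0.19246427]
0.22 hinge w6 [ 0.64286349 -0.19641831] tip w7 [ 0.62781283 -0.19586346] lip edges at z+14 w7 0.6241443977742045 0.6493732099731445 bar [ 0.63814434 -0.19246427]
0.226 hinge w6 [ 0.63833034 -0.1948762 ] tip w7 [ 0.62726295 -0.19434266] lip edges at z+14 w7 0.6236951157681061 0.6478600151482284 bar [ 0.63814434 -0.19246427]
```

Request:
move_arm(
  commands=[
    {"jaw": 0, "linear": [0, -0.2, -0.04], "angular": [0, 0, 0]},
    {"jaw": 0, "linear": [0, -0.08, 0.39], "angular": [0, 0, 0]},
    {"jaw": 0, "linear": [0, -0.08, 0.39], "angular": [0, 0, 0]},
    {"jaw": 0, "linear": [0, -0.08, 0.39], "angular": [0, 0, 0]},
    {"jaw": 0, "linear": [0, -0.08, 0.39], "angular": [0, 0, 0]},
    {"jaw": 0, "linear": [0, -0.06, 0.29], "angular": [0, 0, 0]},
    {"jaw": 0, "linear": [0, 0, 0], "angular": [0, 0, 0]},
  ],
)

```text
t: 17.0
tool_pos: [0.6411, -0.225, 0.2139]
ee_rot: [[-0.031, 0.98, 0.198], [1.0, 0.03, 0.008], [0.002, 0.198, -0.98]]
force: [-0.4, 0.1, -3.4]
gripper_width: 0.09
finger_force: 34.7
```

Request:
move_arm(
  commands=[
    {"jaw": 0, "linear": [0, -0.04, 0.2], "angular": [0, 0, 0]},
    {"jaw": 0, "linear": [0, -0.04, 0.2], "angular": [0, 0, 0]},
    {"jaw": 0, "linear": [0, 0, 0], "angular": [0, 0, 0]},
  ],
)

```text
t: 17.3
tool_pos: [0.6413, -0.2252, 0.2105]
ee_rot: [[-0.031, 0.98, 0.199], [1.0, 0.03, 0.008], [0.002, 0.199, -0.98]]
force: [0.8, 0.5, -3.2]
gripper_width: 0.093
finger_force: 34.7
```

Request:
move_arm(
  commands=[
    {"jaw": 0, "linear": [0, -0.04, 0.2], "angular": [0, 0, 0]},
    {"jaw": 0, "linear": [0, -0.04, 0.2], "angular": [0, 0, 0]},
    {"jaw": 0, "linear": [0, 0, 0], "angular": [0, 0, 0]},
  ],
)

```text
t: 17.6
tool_pos: [0.6417, -0.2253, 0.2069]
ee_rot: [[-0.031, 0.979, 0.199], [1.0, 0.03, 0.007], [0.001, 0.2, -0.98]]
force: [0.1, -0.1, -3.3]
gripper_width: 0.095
finger_force: 34.6
```

Request:
move_arm(
  commands=[
    {"jaw": 0, "linear": [0, -0.04, 0.2], "angular": [0, 0, 0]},
    {"jaw": 0, "linear": [0, -0.04, 0.2], "angular": [0, 0, 0]},
    {"jaw": 0, "linear": [0, 0, 0], "angular": [0, 0, 0]},
  ],
)

```text
t: 17.9
tool_pos: [0.6429, -0.2254, 0.2057]
ee_rot: [[-0.031, 0.979, 0.203], [1.0, 0.031, 0.007], [0.0, 0.203, -0.979]]
force: [-2.2, 1.5, 5.3]
gripper_width: 0.095
finger_force: 33.7
```

Request:
move_arm(
  commands=[
    {"jaw": 0, "linear": [0, -0.04, 0.2], "angular": [0, 0, 0]},
    {"jaw": 0, "linear": [0, 0, 0], "angular": [0, 0, 0]},
  ],
)

```text
t: 18.1
tool_pos: [0.6433, -0.2254, 0.2046]
ee_rot: [[-0.031, 0.978, 0.204], [1.0, 0.031, 0.006], [-0.0, 0.204, -0.979]]
force: [-3.2, 3.0, 9.3]
gripper_width: 0.092
finger_force: 33.5
```

Request:
move_arm(
  commands=[
    {"jaw": 0, "linear": [0, -0.04, 0.2], "angular": [0, 0, 0]},
    {"jaw": 0, "linear": [0, 0, 0], "angular": [0, 0, 0]},
  ],
)

```text
t: 18.3
tool_pos: [0.6437, -0.2254, 0.2034]
ee_rot: [[-0.031, 0.978, 0.205], [1.0, 0.031, 0.006], [-0.0, 0.205, -0.979]]
force: [-4.2, 3.5, 11.7]
gripper_width: 0.09
finger_force: 33.3
```

Contact is 15 N in total with Fx -4 and the tool drifting +x, which suggests the bar is riding on the back flare. I'll back up slightly and shift toward the front.

Request:
move_arm(
  commands=[
    {"jaw": 0, "linear": [0, 0.12, -0.6], "angular": [0, 0, 0]},
    {"jaw": 0, "linear": [0, -0.25, -0.05], "angular": [0, 0, 0]},
    {"jaw": 0, "linear": [0, 0, 0], "angular": [0, 0, 0]},
    {"jaw": 0, "linear": [0, 0, 0], "angular": [0, 0, 0]},
  ],
)

```text
t: 18.7
tool_pos: [0.6397, -0.2257, 0.2059]
ee_rot: [[-0.031, 0.979, 0.201], [1.0, 0.03, 0.007], [0.0, 0.201, -0.98]]
force: [0.1, 0.3, 5.5]
gripper_width: 0.096
finger_force: 34.1
```

Run:
```python
from h import *
R=Rt(.03,.2); delta([.638,-.2255,.206],R)
w=viewer.read_camera('wrist'); cv2.imwrite('pics/w8.png',w); s=telemetry.state(); print(s['force'],s['torque'])
g=cv2.cvtColor(w,6)
for v in range(208,248,4): print(v,*g[v,262:352:2])
```

```text
t 18.7 tcp [ 0.6397 -0.2257  0.2059] F [0.07 0.32 5.51] w 0.096
lin cm (current tool axes) [ 0.03 -0.16 -0.05] rotvec tool [ 0.003 -0.001  0.001]
[-0.06525209 -0.34102786  3.89605037] [-0.11675062 -0.08345217 -0.04416602]
208 248 248 248 250 186 185 193 188 190 190 192 191 189 189 186 190 187 193 187 193 191 192 190 188 188 187 174 140 174 194 209 223 232 235 222 215 198 170 173 186 184 186 186 187 190
212 194 190 192 191 189 185 191 188 192 190 191 189 189 189 185 190 191 192 187 190 191 189 190 186 187 191 170 144 175 192 209 221 231 235 222 215 198 168 173 184 184 187 185 185 189
216 190 190 190 191 190 187 192 189 190 190 193 188 186 189 187 189 191 191 189 191 194 207 197 187 191 191 173 142 173 196 209 221 230 233 222 215 199 167 203 189 188 155 156 153 120
220 192 188 188 188 186 186 187 191 188 190 166 108 113 113 111 113 112 114 111 105 108 110 108 108 110 108 106 146 172 195 210 220 230 233 222 213 195 168 107 112 110 112 106 134 181
224 246 246 246 246 246 246 246 246 246 247 223 115 116 116 115 117 107 237 240 208 155 154 153 155 159 154 151 142 172 191 206 218 230 231 22
[... 250 characters left out ...]
 191 192 190 166 112 113 115 115 114 116 112 109 151 156 155 155 157 156 159 158 139 172 193 208 221 230 230 221 212 194 166 85 106 120 129 141 142 131
236 191 187 184 190 186 186 184 192 188 189 192 114 113 114 112 116 115 112 110 106 148 159 103 114 120 123 120 139 170 194 210 219 227 230 222 212 193 162 117 111 121 130 128 127 179
240 189 187 186 186 188 185 182 188 188 191 189 166 110 107 111 113 115 123 137 215 203 182 102 127 138 138 141 137 171 190 209 218 228 228 222 210 192 162 121 116 119 126 124 168 234
244 188 186 185 189 188 184 182 188 148 108 107 112 114 122 142 154 161 160 152 230 223 193 202 112 97 96 94 138 169 191 208 219 226 227 218 211 191 162 104 108 119 128 116 164 230
```

Request:
move_arm(
  commands=[
    {"jaw": 0, "linear": [0, -0.04, 0.2], "angular": [0, 0, 0]},
    {"jaw": 0, "linear": [0, 0, 0], "angular": [0, 0, 0]},
  ],
)

```text
t: 18.95
tool_pos: [0.6397, -0.2257, 0.2036]
ee_rot: [[-0.031, 0.979, 0.201], [1.0, 0.03, 0.007], [0.0, 0.201, -0.98]]
force: [-0.8, -0.3, 6.5]
gripper_width: 0.093
finger_force: 33.9
```

Request:
move_arm(
  commands=[
    {"jaw": 0, "linear": [0, -0.04, 0.2], "angular": [0, 0, 0]},
    {"jaw": 0, "linear": [0, 0, 0], "angular": [0, 0, 0]},
  ],
)

```text
t: 19.15
tool_pos: [0.6395, -0.2258, 0.2016]
ee_rot: [[-0.031, 0.979, 0.2], [1.0, 0.03, 0.007], [0.0, 0.201, -0.98]]
force: [-1.3, -1.5, 5.6]
gripper_width: 0.093
finger_force: 33.9
```

Run:
```python
from h import *
s=telemetry.state(); print(s['tool_pos'],s['force'],s['torque'])
w=viewer.read_camera('wrist'); cv2.imwrite('pics/w9.png',w); s=telemetry.state(); print(s['tool_pos'],s['force'],s['torque'])
g=cv2.cvtColor(w,6)
for v in range(232,284,4): print(v,*g[v,282:402:3])
```

```text
[ 0.63950903 -0.22578093  0.20164432] [-1.2763368  -1.50382009  5.60085994] [-0.09670753  0.05744695 -0.03174372]
[ 0.63937721 -0.2258127   0.20155803] [-1.07024323 -0.36454539  6.93069653] [-0.07120243  0.02912189 -0.02023763]
232 192 110 118 113 116 113 221 149 151 153 143 115 175 204 219 231 220 204 165 130 93 94 86 81 93 106 103 222 224 226 225 226 225 225 225 222 224 224 225 225
236 192 110 114 115 113 114 111 147 155 153 101 113 174 203 220 230 222 205 160 116 97 117 130 141 129 116 110 107 135 223 218 214 220 204 190 177 183 201 192 186
240 189 140 112 113 108 108 104 112 147 144 114 111 174 202 220 229 220 202 159 126 97 119 133 122 204 159 145 122 109 103 129 153 165 197 195 193 195 193 194 192
244 190 178 110 110 115 125 142 228 193 208 146 112 172 203 219 228 220 204 163 99 95 117 132 141 225 174 172 175 170 169 162 153 140 163 177 196 194 192 190 191
248 110 112 118 145 159 160 153 234 196 208 113 111 171 203 221 229 220 204 164 95 91 116 132 141 218 174 173 179 176 175 175 172 226 202 218 196 193 193 192 192
252 210 208 211 159 161 159 155 232 174 206 211 158 175 141 148
[... 515 characters left out ...]
45 245 247 179 181 189 172 133 128 156 144 189 194 192 191 191 189
268 210 215 221 157 152 185 181 188 182 183 185 147 131 144 149 150 144 132 128 245 245 245 245 245 244 247 176 182 183 179 156 192 193 190 192 190 191 192 190 189
272 182 173 189 179 179 180 181 186 184 185 182 152 128 141 149 149 144 131 129 245 245 245 245 244 244 232 199 207 205 182 166 190 191 190 191 192 191 183 185 175
276 190 196 192 190 195 195 194 197 205 208 204 171 128 137 147 149 145 129 128 247 246 246 245 246 246 234 198 204 200 172 111 90 81 66 60 64 64 64 68 57
280 202 204 201 203 184 115 206 207 205 207 213 55 133 139 148 149 142 131 84 239 246 246 246 246 144 197 202 206 174 98 68 68 66 65 64 66 63 67 65 52
```

The gates are now folding: it travels 2 mm per step at a steady total of about 9 N. I'll keep pressing gently.

Request:
move_arm(
  commands=[
    {"jaw": 0, "linear": [0, -0.04, 0.2], "angular": [0, 0, 0]},
    {"jaw": 0, "linear": [0, -0.04, 0.2], "angular": [0, 0, 0]},
    {"jaw": 0, "linear": [0, 0, 0], "angular": [0, 0, 0]},
  ],
)

```text
t: 19.5
tool_pos: [0.6379, -0.2254, 0.1957]
ee_rot: [[-0.031, 0.98, 0.197], [1.0, 0.03, 0.008], [0.002, 0.197, -0.98]]
force: [-3.6, -0.8, 2.6]
gripper_width: 0.095
finger_force: 34.2
```

Request:
move_arm(
  commands=[
    {"jaw": 0, "linear": [0, -0.04, 0.2], "angular": [0, 0, 0]},
    {"jaw": 0, "linear": [0, -0.04, 0.2], "angular": [0, 0, 0]},
    {"jaw": 0, "linear": [0, 0, 0], "angular": [0, 0, 0]},
  ],
)

```text
t: 19.8
tool_pos: [0.6372, -0.2247, 0.1901]
ee_rot: [[-0.031, 0.98, 0.194], [1.0, 0.03, 0.009], [0.003, 0.195, -0.981]]
force: [-4.7, 0.7, -1.3]
gripper_width: 0.095
finger_force: 34.6
```

Request:
move_arm(
  commands=[
    {"jaw": 0, "linear": [0, -0.04, 0.2], "angular": [0, 0, 0]},
    {"jaw": 0, "linear": [0, -0.02, 0.1], "angular": [0, 0, 0]},
    {"jaw": 0, "linear": [0, 0, 0], "angular": [0, 0, 0]},
  ],
)

```text
t: 20.1
tool_pos: [0.639, -0.2249, 0.1883]
ee_rot: [[-0.031, 0.98, 0.199], [1.0, 0.03, 0.008], [0.002, 0.199, -0.98]]
force: [0.6, 0.1, -3.2]
gripper_width: 0.092
finger_force: 34.9
```

Request:
move_arm(
  commands=[
    {"jaw": 0, "linear": [0, -0.03, 0.15], "angular": [0, 0, 0]},
    {"jaw": 0, "linear": [0, 0, 0], "angular": [0, 0, 0]},
  ],
)

```text
t: 20.3
tool_pos: [0.6393, -0.2252, 0.1877]
ee_rot: [[-0.031, 0.979, 0.199], [1.0, 0.03, 0.008], [0.001, 0.199, -0.98]]
force: [0.3, -0.1, -3.4]
gripper_width: 0.093
finger_force: 34.9
```

Request:
move_arm(
  commands=[
    {"jaw": 0, "linear": [0, -0.03, 0.15], "angular": [0, 0, 0]},
    {"jaw": 0, "linear": [0, 0, 0], "angular": [0, 0, 0]},
  ],
)

```text
t: 20.5
tool_pos: [0.639, -0.2252, 0.1863]
ee_rot: [[-0.031, 0.979, 0.199], [1.0, 0.03, 0.008], [0.001, 0.199, -0.98]]
force: [-0.0, -0.4, -3.6]
gripper_width: 0.093
finger_force: 34.9
```

Request:
move_arm(
  commands=[
    {"jaw": 0, "linear": [0, -0.03, 0.15], "angular": [0, 0, 0]},
    {"jaw": 0, "linear": [0, 0, 0], "angular": [0, 0, 0]},
  ],
)

```text
t: 20.7
tool_pos: [0.6392, -0.2254, 0.1854]
ee_rot: [[-0.031, 0.979, 0.2], [1.0, 0.03, 0.007], [0.001, 0.2, -0.98]]
force: [-0.1, -0.3, -1.8]
gripper_width: 0.097
finger_force: 34.7
```

Request:
move_arm(
  commands=[
    {"jaw": 0, "linear": [0, -0.03, 0.15], "angular": [0, 0, 0]},
    {"jaw": 0, "linear": [0, 0, 0], "angular": [0, 0, 0]},
  ],
)

```text
t: 20.9
tool_pos: [0.6393, -0.2254, 0.1852]
ee_rot: [[-0.031, 0.979, 0.2], [1.0, 0.031, 0.007], [0.001, 0.2, -0.98]]
force: [-5.3, 0.9, 4.3]
gripper_width: 0.09
finger_force: 33.9
```

Seated: the weight was carried freely after the snap, then firm support at bar z ≈ 0.204, about 12 mm above the listed seat. I'll relax the press and release.

Request:
move_arm(
  commands=[
    {"jaw": 0, "linear": [0, 0.03, -0.15], "angular": [0, 0, 0]},
    {"jaw": 0, "linear": [0, 0, 0], "angular": [0, 0, 0]},
    {"jaw": 12, "linear": [0, 0, 0], "angular": [0, 0, 0]},
    {"jaw": 16, "linear": [0, 0, 0], "angular": [0, 0, 0]},
    {"jaw": 22, "linear": [0, 0, 0], "angular": [0, 0, 0]},
    {"jaw": 30, "linear": [0, 0, 0], "angular": [0, 0, 0]},
    {"jaw": 30, "linear": [0, 0, 0], "angular": [0, 0, 0]},
    {"jaw": 30, "linear": [0, 0, 0], "angular": [0, 0, 0]},
  ],
  grip_force=10,
)

```text
t: 21.7
tool_pos: [0.6391, -0.2253, 0.1849]
ee_rot: [[-0.031, 0.979, 0.199], [1.0, 0.03, 0.007], [0.001, 0.199, -0.98]]
force: [0.3, 0.2, -0.3]
gripper_width: 0.301
finger_force: 0.0
```

Request:
move_arm(
  commands=[
    {"jaw": 30, "linear": [0, 0, -0.5], "angular": [0, 0, 0]},
    {"jaw": 30, "linear": [0, 0, -0.8], "angular": [0, 0, 0]},
    {"jaw": 30, "linear": [0, 0, -0.8], "angular": [0, 0, 0]},
    {"jaw": 30, "linear": [0, 0, -1], "angular": [0, 0, 0]},
    {"jaw": 30, "linear": [0, 0, -1.5], "angular": [0, 0, 0]},
    {"jaw": 30, "linear": [0, 0, -2], "angular": [0, 0, 0]},
    {"jaw": 30, "linear": [0, 0, -2], "angular": [0, 0, 0]},
    {"jaw": 30, "linear": [0, 0, -2], "angular": [0, 0, 0]},
    {"jaw": 30, "linear": [0, 0, -2], "angular": [0, 0, 0]},
    {"jaw": 30, "linear": [0, -2, -1], "angular": [0, 0, 0]},
    {"jaw": 30, "linear": [0, -3, 0], "angular": [0, 0, 0]},
    {"jaw": 30, "linear": [0, -3, 0], "angular": [0, 0, 0]},
    {"jaw": 30, "linear": [0, 0, 0], "angular": [0, 0, 0]},
    {"jaw": 30, "linear": [0, 0, 0], "angular": [0, 0, 0]},
  ],
)

```text
t: 23.1
tool_pos: [0.5335, -0.229, 0.3037]
ee_rot: [[-0.03, 0.979, 0.201], [1.0, 0.03, 0.006], [0.0, 0.201, -0.98]]
force: [-0.0, -0.6, 0.1]
gripper_width: 0.3
finger_force: 0.0
```

Run:
```python
from h import *
s=telemetry.state(); print(s['t'],s['tool_pos'],s['force'])
k=viewer.get_calibration('wrist')
w=viewer.read_camera('wrist'); cv2.imwrite('pics/w10.png',w)
P=viewer.place_of('wrist','bail_grip'); print([(d['uv'],d['conf'],atz('wrist',d['uv'],.204,k)) for d in P][:2], proj('wrist',(.636,-.2255,.204),k))
viewer.read_camera('scene')
for t,z in (('bail_grip',.204),('pail_base',.05)): print(t,[(d['uv'],d['conf'],atz('scene',d['uv'],z)) for d in viewer.place_of('scene',t)][:3])
print(proj('scene',(.636,-.2255,.204)),proj('scene',(.636,-.2255,.05)))
g=cv2.cvtColor(w,6)
for y in (.028,-.028):
    u,v=proj('wrist',(.636-.03*y,-.2255+y,.22),k).astype(int); print(y,u,v)
    for r in range(v-12,v+13,3): print(r,*g[r,max(u-45,0):u+45:3])
```

```text
23.1 [ 0.53349022 -0.22898213  0.30365645] [-0.0393619  -0.5567815   0.05030222]
[([433.6, 226.8], 0.7, array([ 0.63658363, -0.22294185,  0.204     ]))] [432.50151501 230.15998562]
bail_grip [([288.1, 331.8], 0.64, array([0.30774759, 0.26968279, 0.204     ])), ([347.9, 184.5], 0.53, array([ 0.62227903, -0.21448202,  0.204     ]))]
pail_base [([295.4, 335.5], 0.91, array([0.40802421, 0.16260242, 0.05      ])), ([343.9, 230.4], 0.64, array([ 0.62924896, -0.2157936 ,  0.05      ]))]
[347.14194393 181.16036833] [344.62589308 228.08291474]
0.028 446 196
184 196 197 195 197 183 102 104 108 156 120 120 177 233 195 113 105 100 96 139 172 169 197 229 228 228 227 227 227 227 228
187 193 194 226 235 233 108 108 103 109 106 110 152 194 159 126 122 115 91 81 98 131 124 162 207 224 222 221 221 221 220
190 245 245 244 244 220 105 107 108 105 109 103 98 103 183 129 127 126 118 119 115 129 183 162 163 153 140 126 159 226 224
193 243 244 243 243 223 103 106 108 103 105 128 208 220 222 103 104 98 95 98 105 120 203 165 167 166 166 162 203 83 81
196 244 243 243 243 244 246 239 158 102 107 140 201 204 221
[... 825 characters left out ...]
 107 110 162 109 103 103 112 114 113 112 116
270 83 96 97 98 83 71 72 68 90 93 97 89 95 187 109 105 101 94 99 101 101 200 165 162 160 140 136 120 112 118
273 66 80 97 95 95 88 67 65 62 84 94 157 132 206 120 121 126 128 127 107 96 194 169 167 167 165 216 115 112 112
276 68 71 78 95 94 93 85 59 64 59 83 200 219 219 88 80 62 50 59 105 109 181 165 167 171 171 221 108 114 112
279 64 67 65 74 91 93 91 88 56 62 104 203 219 184 55 60 48 47 44 107 108 105 108 117 145 167 211 113 113 115
282 60 62 65 63 77 95 92 91 85 58 104 207 222 163 58 55 48 49 46 104 103 105 109 109 114 118 112 115 111 114
285 59 62 61 60 63 71 91 91 93 88 125 196 224 149 55 57 43 46 44 103 105 111 107 113 115 116 116 112 116 115
```

Request:
move_arm(
  commands=[
    {"jaw": 30, "linear": [0, -1, -1], "angular": [0, 0, 0]},
    {"jaw": 30, "linear": [0, 0, 0], "angular": [0, 0, 0]},
    {"jaw": 30, "linear": [0, 0, 0], "angular": [0, 0, 0]},
    {"jaw": 30, "linear": [0, 0, 0], "angular": [0, 0, 0]},
    {"jaw": 30, "linear": [0, 0, 0], "angular": [0, 0, 0]},
    {"jaw": 30, "linear": [0, 0, 0], "angular": [0, 0, 0]},
    {"jaw": 30, "linear": [0, 0, 0], "angular": [0, 0, 0]},
    {"jaw": 30, "linear": [0, 0, 0], "angular": [0, 0, 0]},
    {"jaw": 30, "linear": [0, 0, 0], "angular": [0, 0, 0]},
    {"jaw": 30, "linear": [0, 0, 0], "angular": [0, 0, 0]},
  ],
)

```text
t: 24.35
tool_pos: [0.5218, -0.2291, 0.31]
ee_rot: [[-0.031, 0.979, 0.199], [1.0, 0.03, 0.007], [0.001, 0.199, -0.98]]
force: [0.0, 0.6, -0.1]
gripper_width: 0.302
finger_force: 0.0
```

Run:
```python
from h import *
from station import ticket
f=[viewer.read_camera('scene').astype(int) for _ in range(4)]
print([np.abs(a-f[0])[150:260,290:390].mean().round(2) for a in f], [np.abs(a-f[0])[10:100,10:100].mean().round(2) for a in f])
m=[d for d in viewer.silhouettes('scene','pail') if d['uv'][1]<280]
if m: r=cv2.minAreaRect(np.argwhere(m[0]['mask'])[:,::-1].astype('float32')); print(m[0]['conf'],r)
print(ticket.job_done())
```

```text
[np.float64(0.0), np.float64(0.78), np.float64(0.79), np.float64(0.79)] [np.float64(0.0), np.float64(0.69), np.float64(0.69), np.float64(0.69)]
0.66 ((344.819091796875, 208.10507202148438), (58.19894027709961, 34.05854415893555), 86.42366790771484)
the job is handed in; nothing more can be done
None
```

I handed in the job at about 25 s with the pail hanging at rest from the twin hook and clear of the gripper; the judge's verdict was not shown. The bar sits about 12 mm above the listed seat, and both gates looked closed over it in the wrist-camera pixel values.

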